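# Lock the press bed's carriage with its pin

### The arm

A 6-joint arm with a two-finger parallel gripper is mounted at the origin on the work surface. World frame = base frame: x ahead of the robot, y to its left, z up, the work surface at z = 0. Lengths are in m, angles in rad, forces in N, time in s.
With the tool pointing down it reaches from about 0.35 to 0.975 m from the base axis. Payload 4.9 kg.
Tool frame: the origin (TCP) lies at the very end of the fingers, on their centre line; the grasp point (between the pads) lies ctrl.grip_point_offset behind it (ctrl.grip_point_offset is the distance from the TCP to the grasp point, in m); z points along the fingers, y is the direction in which the jaws open and shut (so a half turn about z gives the same grasp; the last joint's range is limited). The gripper opens to 85 mm and grips with 20 to 120 N. Pads are 22 mm wide; open, the fingers measure 114 mm over their backs; the gripper's body (76 mm by 85 mm) begins 54 mm behind the grasp point. The pads swing forward as they close: fully open they stand 13 mm farther back than shut.
Start: joints at [-1.429, 0.053, 1.613, -0, 1.476, -0.119], TCP at [0.161, -0.604, 0.231] pointing down, gripper open.
Joint ranges: [-3.01, 3.01], [-1.01, 2.22], [0.06, 2.58], [-1.02, 4.17], [0.09, 2.62], [-3.14, 3.14]. Speed limits (rad/s): [2.57, 2.57, 3.14, 3.14, 3.14, 3.14].

### API

Orientations are given as a rotation vector (axis times angle).
In Python, from station import ctrl gives the robot as it stands. The module is installed in compiled form; this text tells all that it offers.
- The arm moves only by the shell command python3 -m creep 'ROWS' [FORCE]. ROWS is JSON, a list of rows, each a list of 5 numbers: the closure in counts, from 0 (fully open) to 255 (shut), then the shift along the tool's x, y, z in mm, then the turn about the tool's z in rad. A call has 1 to 12 rows; each row is the pose to reach, as a shift and turn from the pose commanded when the call began, along the tool's axes at that moment; what a row does not reach only later rows make up. A row lasts 1/12 s, in which the tool goes at most 41.7 mm and 7.16 degrees, less where a joint would pass 70% of its speed; a pose out of reach is approached as far as the arm can. A call with a gripper value outside its range is refused whole. The fingers move at their own pace and stop on an object; FORCE is the grip in N (left out, the last holds). Time passes only in rows, so rows that repeat a pose let the fingers close. It gives the time, the measured TCP pose, the force and the opening at its end, in the units of the state.
- ctrl.get_obs(): the state, without advancing time (a new reading comes with each control period).
- ctrl.get_image(name): name is "scene" or "top" or "wrist"; returns the picture (420x560x3 uint8, red, green, blue); there is no depth.
- ctrl.calibration(name): a dict with "fx", "fy", "cx", "cy" (pixels), "R" (3x3) and "t" (3): a world point X has camera coordinates R X + t. Camera axes: x right, y down, z forward; pixel columns grow to the right and rows downward; lengths in m; the calibration is good to about 2 mm. The wrist camera is an equidistant fisheye: a pixel r from the principal point sees the ray r / f radians off the axis. A picture is of the moment at which its call begins: read the wrist's pose just before it. calibration takes no time and is no camera call; for the wrist camera it gives the pose at the moment of the call.
- ctrl.finish_job(): hands the job in, once; it reports no verdict.
Trained networks look in the newest picture that a camera, given by its name, has taken for a name from the list of things; names that differ only in an ending like _2 or _b are one class to them, and where a whole thing is asked for, a point or a joint stands for the part that bears it (a point fixed in the world has none). Each returns a list of dicts, best first, with "conf" (0 to 1); they miss things now and then, are a little off and sometimes report something else, mostly with a low value. They report only what shows in the picture. A call takes as long as a camera call.
- ctrl.boxes_of(camera, label): "rect" ([left, top, width, height] in pixels, round what is visible of it).
- ctrl.outline_of(camera, label): "mask" (420x560 bool, what is visible of it) and "rect" ([left, top, width, height] in pixels, round what is visible of it).
The state is a dict: "t": time; "q": joint angles; "dq": joint speeds; "effort": joint torques, N m; "tool_pos": TCP position; "tool_rot": TCP orientation; "contact_force": force on the tool from outside, world axes, zero at the start; "wrist_torque": the same for the moment, N m; "opening": finger opening in m.
Only numpy, scipy, OpenCV 4.12 (cv2) and the standard library are available. Lean on these libraries where they do the work, as an engineer would, in place of code of your own. Each camera call takes 0.05 s, during which the arm holds its last target. There are 200 camera calls.

### The job

Lock the pull-out carriage of the blue press bed: take the pin with the yellow grip out of the wooden rack, put it down through the round window in the bed's cover, feel about on the hidden carriage for its blind hole, and let the pin drop in until it is fully home and upright, then let go. Leave the black-gripped pin in the rack and the white bottle standing.

Things in the scene. Friction and masses are not known exactly. Their poses are not given: they have to be found in the camera images.
- lock_pin: the pin to use: greased steel shank 20 mm thick, 100 mm long, nose tapering to 10 mm over its last 10 mm, 34 mm collar at 96-100 mm above the tip, then a square yellow rubbery grip 30 x 30 x 50 mm (100-150 mm above the tip); about 250 g. Origin: centre of the tip; z up to the grip; x, y square to the grip's faces. Starts in either rack hole, tip 10 mm above the table, perhaps leaning a little.
- spare_pin: another machine's pin, same shape: greased steel shank 20 mm thick, 100 mm long, nose tapering to 10 mm over its last 10 mm, 34 mm collar at 96-100 mm above the tip, then a square black rubbery grip 30 x 30 x 50 mm (100-150 mm above the tip); about 250 g. Origin: centre of the tip; z up to the grip; x, y square to the grip's faces. In the rack's other hole; stays there.
- rack: wooden block fixed to the table, 70 x 190 x 70 mm (x, y, z), with two holes from above 24 mm in diameter and 60 mm deep, at y = +50 and y = -50 mm. Origin at the centre of its underside, z up.
- press: press bed: blue sheet-steel housing fixed to the table, 240 x 240 x 100 mm, cover 8 mm thick. Origin: centre of its underside; z up, x and y along its sides. Its pull-out carriage lies hidden inside under the cover; the carriage's flat platen (200 x 260 mm, black pad on top) sticks out on the +x side. The carriage stands firm when pushed.
- window (a point): centre of the round 70 mm window in the middle of the cover, on its upper face, 100 mm above the table. 55 mm below it is the carriage's flat, hard, dark steel top; in that is one blind hole, 23 mm wide, mouth bevelled 3 mm, 30 mm deep (floor 85 mm below this point). The hole's centre lies anywhere up to 12 mm to the side of the window's centre; it is not reported.
- spray: white bottle with a red cap, 66 mm in diameter, 200 mm tall, standing upright; origin at the centre of its underside, z up. A bystander.

How it is judged:
By the outcome, as a careful person would: the job done as asked, in the order asked, and still so for the second after the job is handed in, with the robot touching nothing.
It also fails if it takes over 51 s, if anything falls off the work surface, if the arm or the gripper's body presses on something with over 40 N, if the wrist force passes 120 N, or if a joint passes its speed limit or range.

## Working session

There is one attempt and no reset: what is moved stays moved. The work goes in short steps, Python scripts to look and compute and a shell command to move; the robot and the scene stay as the last step left them, time stands still between calls to the robot, and variables do not carry over. Pictures are saved under pics/ and viewed, about 8 in all and at most 12, crops included, and the job is handed in when it is done.

```bash
mkdir -p pics
cat > h.py <<'E'
import numpy as np,cv2
from station import ctrl
from scipy.spatial.transform import Rotation as R
def ray(c,u,v):
    k=ctrl.calibration(c) if isinstance(c,str) else c
    Rm=np.array(k["R"]);t=np.array(k["t"])
    return -Rm.T@t, Rm, k
def toplane(name,u,v,z,k=None):
    k=k or ctrl.calibration(name);Rm=np.array(k["R"]);o=-Rm.T@np.array(k["t"])
    x=(u-k["cx"])/k["fx"];y=(v-k["cy"])/k["fy"]
    if name=="wrist":
        r=np.hypot(x,y);s=np.sin(r)/max(r,1e-9);d=np.array([x*s,y*s,np.cos(r)])
    else: d=np.array([x,y,1])
    d=Rm.T@d
    return o+d*(z-o[2])/d[2]
def proj(name,X,k=None):
    k=k or ctrl.calibration(name);p=np.array(k["R"])@np.array(X)+np.array(k["t"])
    if name=="wrist":
        r=np.hypot(p[0],p[1]);th=np.arctan2(r,p[2]);q=p[:2]/max(r,1e-9)*th
    else: q=p[:2]/p[2]
    return np.array([k["fx"]*q[0]+k["cx"],k["fy"]*q[1]+k["cy"]])
def save(name,fn):
    im=ctrl.get_image(name);cv2.imwrite("pics/"+fn,im[:,:,::-1]);return im
E
python3 - <<'E'
from h import *
np.set_printoptions(precision=4,suppress=True)
o=ctrl.get_obs();print(o,ctrl.grip_point_offset)
a=save("top","top0.png");
for n in ["lock_pin","spare_pin","rack","press","spray","window"]:
    for d in ctrl.boxes_of("top",n)[:2]:print(n,d)
b=save("scene","scene0.png")
for n in ["lock_pin","spare_pin","rack"]:
    for d in ctrl.boxes_of("scene",n)[:2]:print(n,d)
for c in("top","scene"):
    k=ctrl.calibration(c);print(c,k["fx"],-np.array(k["R"]).T@k["t"],np.array(k["R"]))
E
```

```text
{'t': 0.0, 'q': array([-1.429 ,  0.0533,  1.6143, -0.    ,  1.476 , -0.119 ]), 'dq': array([ 0.0002,  0.    , -0.0009, -0.0003, -0.0011,  0.0012]), 'effort': array([ -0.0016, -39.3687, -37.0175,  -0.0002,   0.007 ,   0.    ]), 'tool_pos': array([ 0.1611, -0.6032,  0.2301]), 'tool_rot': array([-3.1129, -0.4082,  0.    ]), 'contact_force': array([ 0.0853,  0.1177, -0.1274]), 'wrist_torque': array([ 0.0526,  0.0214, -0.037 ]), 'opening': 0.085422630595785} 0.0187
lock_pin {'rect': [452.1, 230.0, 33.2, 18.6], 'conf': 0.68}
spare_pin {'rect': [406.7, 216.3, 27.2, 18.9], 'conf': 0.76}
rack {'rect': [379.2, 206.9, 96.7, 55.1], 'conf': 0.95}
press {'rect': [182.5, 163.2, 131.9, 134.1], 'conf': 0.97}
spray {'rect': [66.2, 217.8, 64.9, 30.5], 'conf': 0.91}
window {'rect': [179.9, 165.1, 135.1, 132.8], 'conf': 0.59}
lock_pin {'rect': [99.8, 217.9, 23.8, 25.0], 'conf': 0.86}
lock_pin {'rect': [229.8, 140.0, 126.8, 125.3], 'conf': 0.71}
spare_pin {'rect': [143.1, 209.5, 20.5, 29.2], 'conf': 0.87}
rack {'rect': [99.0, 226.9, 83.0, 43.8], 'conf': 0.57}
rack {'rect': [377.7, 125.7, 30.0, 57.6], 'conf': 0.52}
top 400.1597591560115 [0.4232 0.0388 0.9374] [[-0.0218 -0.9997 -0.0115]
 [-0.9918  0.0231 -0.126 ]
 [ 0.1262  0.0087 -0.992 ]]
scene 498.97666627043185 [ 1.1812 -0.1815  1.1534] [[ 0.3706  0.9287 -0.0135]
 [ 0.7735 -0.3167 -0.549 ]
 [-0.5141  0.193  -0.8357]]
```

View pics/top0.png

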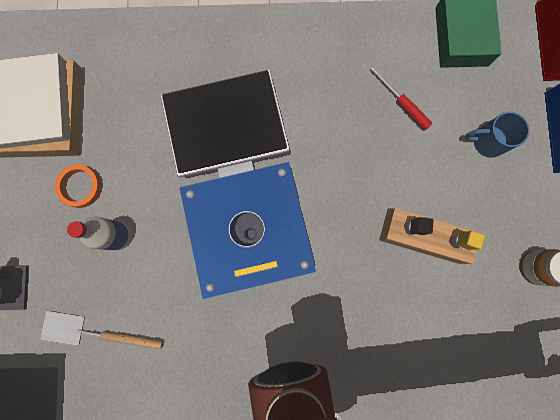

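View pics/scene0.png

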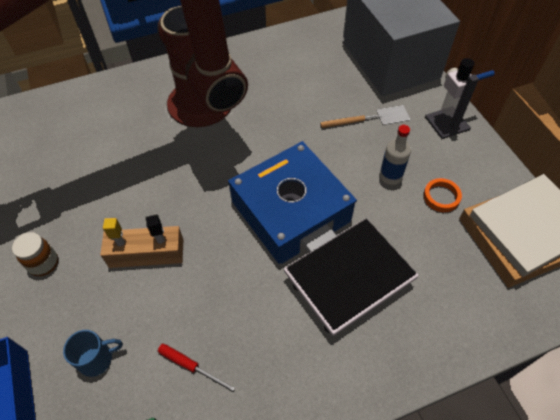

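Top view: window ring at about (247,229), a dark spot inside at about (251,233) that may be the hole. Yellow pin is at the right rack hole, (470,240). I'll zoom in and measure.

Run:
```python
from h import *
np.set_printoptions(precision=4,suppress=True)
a=cv2.imread("pics/top0.png");b=cv2.imread("pics/scene0.png")
c1=cv2.resize(a[205:255,220:275],None,fx=7,fy=7,interpolation=cv2.INTER_CUBIC)
c2=cv2.resize(a[200:270,375:490],None,fx=4,fy=4,interpolation=cv2.INTER_CUBIC)
c=np.zeros((360,390+465,3),np.uint8);c[:c1.shape[0],:c1.shape[1]]=c1;c[:c2.shape[0],390:390+c2.shape[1]]=c2
cv2.imwrite("pics/crop0.png",cv2.resize(c,None,fx=.93,fy=.93))
# yellow centroid both
P=[]
for n,im,roi in(("top",a,(440,220,500,260)),("scene",b,(95,205,130,250))):
    hsv=cv2.cvtColor(im,cv2.COLOR_BGR2HSV);m=cv2.inRange(hsv,(22,140,60),(35,255,255))
    z=np.zeros_like(m);x0,y0,x1,y1=roi;z[y0:y1,x0:x1]=m[y0:y1,x0:x1]
    ys,xs=np.nonzero(z);print(n,len(xs),xs.min(),xs.max(),ys.min(),ys.max(),xs.mean(),ys.mean());P.append((xs.mean(),ys.mean()))
    print(toplane(n,*P[-1],0.14))
# blue cover corners (z=.1)
hsv=cv2.cvtColor(a,cv2.COLOR_BGR2HSV);m=cv2.inRange(hsv,(100,120,40),(125,255,255));m[:,:150]=0;m[:,340:]=0;m[:150]=0
m[310:]=0
r=cv2.minAreaRect(cv2.findNonZero(m));print(r)
for p in cv2.boxPoints(r):print(p,toplane("top",*p,0.1))
print("win",toplane("top",247,229,.1),"hole",toplane("top",251,234,.045))
for p in ((393,208),(381,241),(470,264),(480,240)):print(p,toplane("top",*p,.07))
```

```text
top 274 458 484 231 248 473.48175182481754 240.02919708029196
[ 0.4592 -0.341   0.14  ]
scene 206 103 119 218 237 111.11650485436893 226.59223300970874
[ 0.4591 -0.3377  0.14  ]
((246.02511596679688, 229.84613037109375), (113.25930786132812, 115.95146942138672), 76.79206848144531)
[176.6439 187.9611] [0.5859 0.2598 0.1   ]
[289.5282 161.4679] [0.6378 0.0178 0.1   ]
[315.4063 271.7311] [ 0.4029 -0.0297  0.1   ]
[202.5221 298.2244] [0.354  0.2042 0.1   ]
win [0.4948 0.1108 0.1   ] hole [0.488  0.1067 0.045 ]
(393, 208) [ 0.5359 -0.2057  0.07  ]
(381, 241) [ 0.4647 -0.1757  0.07  ]
(470, 264) [ 0.4114 -0.3627  0.07  ]
(480, 240) [ 0.4621 -0.3884  0.07  ]
```

View pics/crop0.png

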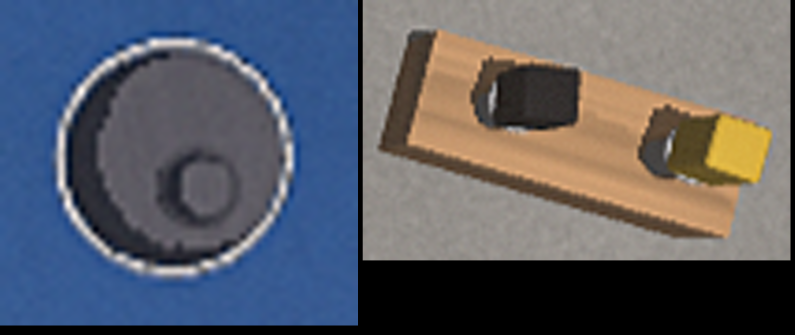

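Crop: window rim centre at about (246.7,229.1), bevelled hole mouth clearly visible at about (250.5,233.7). The yellow grip leans slightly towards the right rack end. Now I'll work out the approach above the pin.

Run:
```python
from h import *
np.set_printoptions(precision=4,suppress=True)
a=cv2.imread("pics/top0.png")
hsv=cv2.cvtColor(a,cv2.COLOR_BGR2HSV);m=cv2.inRange(hsv,(20,140,150),(35,255,255));m[:,:440]=0;m[:220]=0;m[262:]=0
r=cv2.minAreaRect(cv2.findNonZero(m));B=np.array([toplane("top",*p,.16) for p in cv2.boxPoints(r)]);print(r,B,B.mean(0))
for i in range(4):
    d=B[(i+1)%4]-B[i];print(np.hypot(*d[:2]),np.degrees(np.arctan2(d[1],d[0])))
print("win",toplane("top",246.7,229.1,.1),"hole",toplane("top",250.5,233.7,.045))
o=ctrl.get_obs();M=R.from_rotvec(o["tool_rot"]).as_matrix();print(M)
print("shift to above pin mm",M.T@(np.array([B.mean(0)[0],B.mean(0)[1],.27])-o["tool_pos"])*1000)
```

```text
((475.5500183105469, 239.35000610351562), (15.178932189941406, 14.230249404907227), 18.434947967529297) [[ 0.4516 -0.3168  0.16  ]
 [ 0.4774 -0.3276  0.16  ]
 [ 0.4675 -0.3545  0.16  ]
 [ 0.4417 -0.3436  0.16  ]] [ 0.4596 -0.3356  0.16  ]
0.0280060340407935 -22.62892891439416
0.028671383803698814 -110.22427222098761
0.02795775109954909 157.13131319860966
0.028556582137421713 69.88285638076707
win [0.4946 0.1115 0.1   ] hole [0.4887 0.1079 0.045 ]
[[ 0.9662  0.2578  0.    ]
 [ 0.2578 -0.9662 -0.    ]
 [ 0.      0.     -1.    ]]
shift to above pin mm [ 357.4725 -182.2456  -38.6692]
```

```bash
python3 -m creep '[[0,36,-18,-40,-0.1],[0,72,-36,-40,-0.2],[0,108,-54,-40,-0.3],[0,144,-72,-40,-0.4],[0,180,-90,-40,-0.5],[0,216,-108,-40,-0.6],[0,252,-126,-40,-0.7],[0,288,-144,-40,-0.8],[0,324,-162,-40,-0.9],[0,357,-182,-40,-0.94],[0,357,-182,-40,-0.94],[0,357,-182,-40,-0.94]]' 40
python3 - <<'E'
from h import *
np.set_printoptions(precision=4,suppress=True)
k=ctrl.calibration("wrist");save("wrist","w1.png");o=ctrl.get_obs();print(o["tool_pos"],R.from_rotvec(o["tool_rot"]).as_matrix(),o["q"])
import pickle;pickle.dump(k,open("k1.pkl","wb"));print(k["fx"],k["cx"],k["cy"],-np.array(k["R"]).T@k["t"])
print(proj("wrist",[.4596,-.3356,.16],k))
for n in("lock_pin","spare_pin"):print([ (d["rect"],d["conf"]) for d in ctrl.boxes_of("wrist",n)[:2]])
E
```

```text
t: 1.55
tool_pos: [0.4603, -0.3345, 0.2714]
tool_rot: [2.589, 1.779, -0.0]
contact_force: [-0.5, -0.0, -0.9]
opening: 0.0857
[ 0.4594 -0.3355  0.2714] [[ 0.3604  0.9328 -0.0003]
 [ 0.9328 -0.3604 -0.0004]
 [-0.0005 -0.0001 -1.    ]] [-0.7613 -0.1014  1.698  -0.0005  1.545  -0.3926]
325.19226210127806 277.9808095970928 210.12846064554188 [ 0.4881 -0.2636  0.4149]
[276.735  206.3274]
[([260.1, 175.5, 37.7, 49.5], 0.62)]
[([248.6, 65.3, 45.8, 43.6], 0.8)]
```

View pics/w1.png

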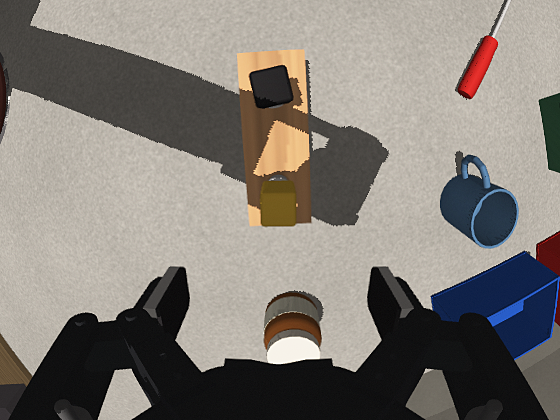

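Wrist view: yellow grip at about x 261–297, y 176–226, square to the jaws; the black pin is well ahead at (270,86). Refining the top face centre and yaw.

Run:
```python
from h import *
import pickle;k=pickle.load(open("k1.pkl","rb"))
np.set_printoptions(precision=4,suppress=True)
a=cv2.imread("pics/w1.png");hsv=cv2.cvtColor(a,cv2.COLOR_BGR2HSV)
c=cv2.resize(a[160:240,240:320],None,fx=6,fy=6,interpolation=cv2.INTER_CUBIC);cv2.imwrite("pics/c1.png",c)
m=cv2.inRange(hsv,(20,120,30),(35,255,255));m[:,:250]=0;m[:,310:]=0;m[:165]=0;m[235:]=0
for y in range(174,230,4):
    x=np.nonzero(m[y])[0];print(y,x.min() if len(x) else None,x.max() if len(x) else None,int(np.median(hsv[y,270:288,2])))
```

```text
174 None None 76
178 None None 91
182 263 292 93
186 262 293 93
190 261 294 93
194 260 295 114
198 260 295 116
202 260 295 114
206 261 295 114
210 261 295 114
214 261 295 114
218 261 295 112
222 261 295 113
226 None None 143
```

View pics/c1.png

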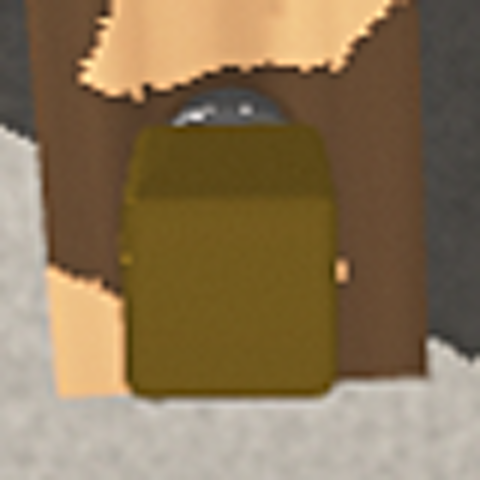

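Run:
```python
from h import *
import pickle;k=pickle.load(open("k1.pkl","rb"))
np.set_printoptions(precision=4,suppress=True)
o=ctrl.get_obs();M=R.from_rotvec(o["tool_rot"]).as_matrix()
T=lambda p:(M.T@(np.array(p)-o["tool_pos"])*1000)
print("top c",T(toplane("wrist",278,209.2,.16,k)))
print("top far/near edges",T(toplane("wrist",278,192.7,.16,k)),T(toplane("wrist",278,226,.16,k)))
print("top l/r",T(toplane("wrist",260.5,209,.16,k)),T(toplane("wrist",295.7,209,.16,k)))
print("bottom far edge z.11: l,r",T(toplane("wrist",263,181,.11,k)),T(toplane("wrist",292.5,181,.11,k)))
print("hole-ish rack y", o["tool_pos"])
```

```text
top c [ -0.9851   1.676  111.323 ]
top far/near edges [ 13.011    1.6154 111.3178] [-15.7017   1.7397 111.3285]
top l/r [ -0.8699 -12.7123 111.3248] [ -0.7534  16.229  111.3211]
bottom far edge z.11: l,r [ 11.6553 -12.7172 161.3201] [ 11.7704  15.5902 161.3165]
hole-ish rack y [ 0.4585 -0.3367  0.2713]
```

```bash
python3 -m creep '[[0,-1,2,35,0],[0,-1,2,70,0],[0,-1,2,100,0],[0,-1,2,125,0],[0,-1,2,145,0],[0,-1,2,154,0],[0,-1,2,154,0],[140,-1,2,154,0],[255,-1,2,154,0],[255,-1,2,154,0],[255,-1,2,154,0],[255,-1,2,154,0]]' 60
python3 -m creep '[[255,0,0,0,0],[255,0,0,0,0],[255,0,0,0,0],[255,0,0,0,0]]'
python3 -c "
from h import *
save('wrist','w2.png');o=ctrl.get_obs();print(o['tool_pos'],o['contact_force'],o['opening'])"
```

```text
t: 2.7
tool_pos: [0.4612, -0.3382, 0.119]
tool_rot: [2.59, 1.774, 0.0]
contact_force: [1.4, -0.9, 0.9]
opening: 0.0294
t: 3.03
tool_pos: [0.4613, -0.3382, 0.119]
tool_rot: [2.59, 1.774, 0.0]
contact_force: [-0.9, 0.7, 6.4]
opening: 0.0291
[ 0.46133567 -0.33824642  0.1189875 ] [-0.35627075  0.6067766   5.4209798 ] 0.029455238790108862
```

View pics/w2.png

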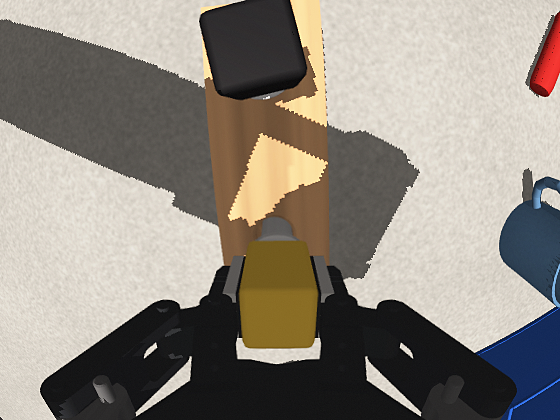

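Grip holds the yellow grip centred, 29 mm opening. Lift clear (over the height of the black pin).

```bash
python3 -m creep '[[255,0,0,-8,0],[255,0,0,-20,0],[255,0,0,-35,0],[255,0,0,-50,0],[255,0,0,-70,0],[255,0,0,-95,0],[255,0,0,-125,0],[255,0,0,-155,0],[255,0,0,-172,0],[255,0,0,-172,0],[255,0,0,-172,0]]'
python3 - <<'E'
from h import *
np.set_printoptions(precision=4,suppress=True)
save('wrist','w3.png');o=ctrl.get_obs();M=R.from_rotvec(o["tool_rot"]).as_matrix();print(o['tool_pos'],o['contact_force'],o['opening'])
h=toplane("top",250.5,233.7,.045)
print(M.T@(np.array([h[0],h[1],o["tool_pos"][2]])-o["tool_pos"])*1000)
E
```

```text
t: 4.0
tool_pos: [0.4609, -0.3377, 0.2902]
tool_rot: [2.591, 1.774, 0.001]
contact_force: [0.5, -0.4, -4.4]
opening: 0.0292
[ 0.4602 -0.3371  0.2881] [-0.4573  0.0345 -3.5909] 0.02946563747961566
[ 425.1881 -134.3033    0.5337]
```

View pics/w3.png

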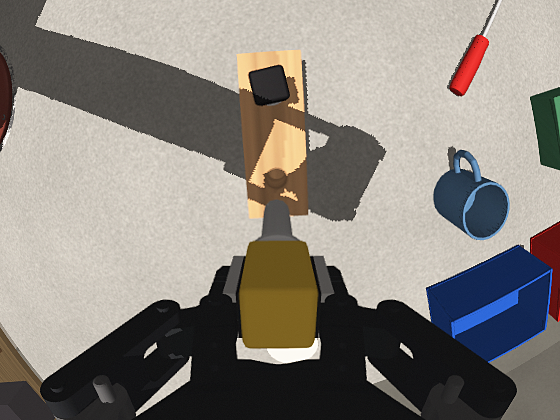

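```bash
python3 -m creep '[[255,20,-6,0,0],[255,60,-19,0,0],[255,100,-32,0,0],[255,140,-44,0,0],[255,180,-57,0,0],[255,220,-69,0,0],[255,260,-82,0,0],[255,300,-95,0,0],[255,340,-107,0,0],[255,380,-120,0,0],[255,410,-130,0,0],[255,425,-134,0,0]]'
python3 -m creep '[[255,0,0,20,0],[255,0,0,40,0],[255,0,0,45,0],[255,0,0,45,0],[255,0,0,45,0]]'
python3 - <<'E'
from h import *
import pickle
np.set_printoptions(precision=4,suppress=True)
o=ctrl.get_obs();k=ctrl.calibration("wrist");pickle.dump(k,open("k4.pkl","wb"));save('wrist','w4.png');M=R.from_rotvec(o["tool_rot"]).as_matrix();print(o['tool_pos'],M,o['contact_force'],o['opening'])
for n,z in(("tip",.109),("collar",.011)):
    for dx in(-.005,0,.005):print(n,dx,proj("wrist",o["tool_pos"]+M@np.array([dx,0,z]),k))
print("hole",proj("wrist",toplane("top",250.5,233.7,.045),k),"win",proj("wrist",toplane("top",246.7,229.1,.1),k))
E
```

```text
t: 5.05
tool_pos: [0.4875, 0.1109, 0.286]
tool_rot: [-2.585, -1.778, 0.006]
contact_force: [-0.4, -0.1, -3.2]
opening: 0.0295
t: 5.47
tool_pos: [0.4887, 0.1068, 0.243]
tool_rot: [-2.591, -1.774, 0.004]
contact_force: [0.2, -0.3, -2.3]
opening: 0.0293
[0.4887 0.1068 0.243 ] [[ 0.362   0.9322 -0.0028]
 [ 0.9322 -0.362  -0.0002]
 [-0.0012 -0.0025 -1.    ]] [ 0.2137 -0.2731 -2.2548] 0.029294852313307727
tip -0.005 [277.0377 211.5703]
tip 0 [277.028  205.7016]
tip 0.005 [277.0185 199.7683]
collar -0.005 [276.7084 267.6969]
collar 0 [276.6869 259.3409]
collar 0.005 [276.6654 250.7679]
hole [277.3348 180.7297] win [281.6566 187.9261]
```

View pics/w4.png

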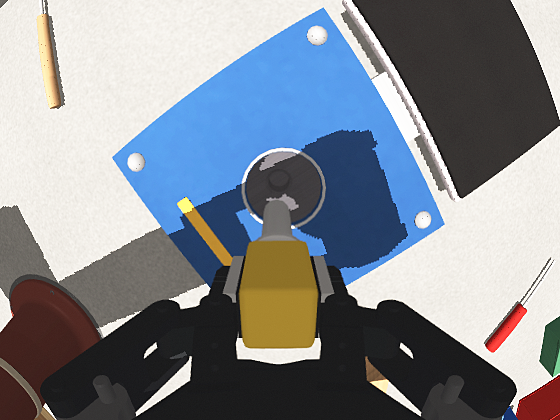

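Window ring centre at (284,188) and hole mouth at about (279,181), within 2 px of the predictions from the top camera; the pin nose is at (277,200) as expected. I'll go down to the window and feel.

Run:
```python
from h import *
import pickle;k=pickle.load(open("k4.pkl","rb"))
np.set_printoptions(precision=4,suppress=True)
o=ctrl.get_obs();M=R.from_rotvec(o["tool_rot"]).as_matrix()
h=toplane("wrist",279,181,.045,k);w=toplane("wrist",284,188,.1,k);print(h,w,M.T@(h-o["tool_pos"])*1000,M.T@(w-o["tool_pos"])*1000)
a=cv2.imread("pics/w4.png")[140:235,235:335];cv2.imwrite("pics/c4.png",cv2.resize(a,None,fx=6,fy=6,interpolation=cv2.INTER_CUBIC))
```

```text
[0.4903 0.1069 0.045 ] [0.4965 0.1106 0.1   ] [  0.4513   0.8205 199.3455] [  6.1322   5.2571 144.3434]
```

View pics/c4.png

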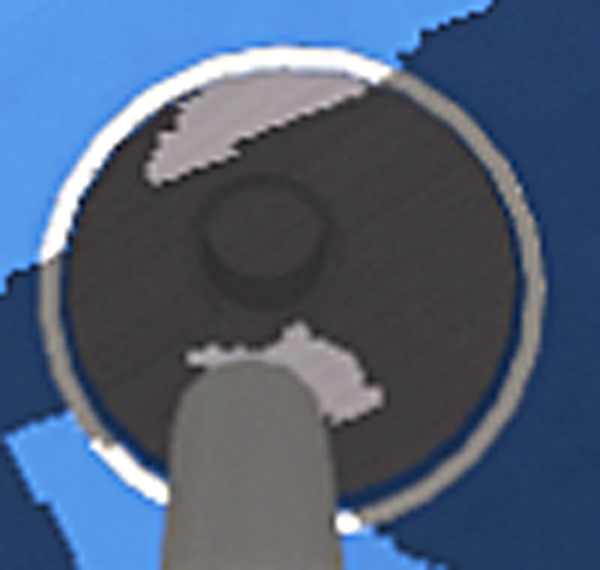

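```bash
python3 -m creep '[[255,1,1,20,0],[255,1,1,45,0],[255,1,1,65,0],[255,1,1,78,0],[255,1,1,82,0],[255,1,1,85,0],[255,1,1,88,0],[255,1,1,90,0],[255,1,1,92,0],[255,1,1,94,0],[255,1,1,95,0],[255,1,1,95,0]]' 60
```

```text
t: 6.52
tool_pos: [0.4907, 0.1077, 0.1493]
tool_rot: [-2.592, -1.775, 0.0]
contact_force: [-0.4, 0.7, -3.1]
opening: 0.0293
```

No contact with the tip about 5 mm below the carriage top, so it is in the mouth. Continue gently.

```bash
python3 -m creep '[[255,0,0,2,0],[255,0,0,4,0],[255,0,0,6,0],[255,0,0,8,0],[255,0,0,8,0]]'; python3 -m creep '[[255,0,0,2,0],[255,0,0,4,0],[255,0,0,6,0],[255,0,0,6,0],[255,0,0,6,0]]'
```

```text
t: 6.93
tool_pos: [0.4903, 0.1076, 0.1406]
tool_rot: [-2.592, -1.775, 0.002]
contact_force: [-0.0, -0.4, -3.4]
opening: 0.0295
t: 7.35
tool_pos: [0.4906, 0.1077, 0.1351]
tool_rot: [-2.592, -1.775, 0.001]
contact_force: [-0.3, -0.4, -3.5]
opening: 0.0292
```

```bash
python3 -m creep '[[255,0,0,2,0],[255,0,0,4,0],[255,0,0,6,0],[255,0,0,8,0],[255,0,0,8,0],[255,0,0,8,0]]'; python3 -m creep '[[255,0,0,1,0],[255,0,0,2,0],[255,0,0,2,0],[255,0,0,2,0]]'
```

```text
t: 7.85
tool_pos: [0.4905, 0.1077, 0.127]
tool_rot: [-2.592, -1.775, 0.001]
contact_force: [0.1, -0.7, -3.8]
opening: 0.0296
t: 8.18
tool_pos: [0.4907, 0.1077, 0.1253]
tool_rot: [-2.592, -1.775, 0.0]
contact_force: [-0.8, -0.2, -3.2]
opening: 0.0297
```

```bash
python3 -m creep '[[255,0,0,1,0],[255,0,0,1,0],[255,0,0,1,0]]'; python3 -m creep '[[255,0,0,1,0],[255,0,0,1,0],[255,0,0,1,0]]'
```

```text
t: 8.43
tool_pos: [0.4906, 0.1077, 0.1242]
tool_rot: [-2.592, -1.775, 0.0]
contact_force: [0.4, 0.7, -3.1]
opening: 0.0293
t: 8.68
tool_pos: [0.491, 0.1077, 0.124]
tool_rot: [2.592, 1.775, 0.001]
contact_force: [-1.5, 0.8, 1.8]
opening: 0.0297
```

Floor contact at TCP z 0.124 (tip 0.015). Release, then look.

```bash
python3 -m creep '[[200,0,0,0,0],[150,0,0,0,0],[120,0,0,0,0],[80,0,0,0,0],[40,0,0,0,0],[0,0,0,0,0],[0,0,0,0,0],[0,0,0,0,0]]' 20
python3 -m creep '[[0,0,0,-10,0],[0,0,0,-30,0],[0,0,0,-60,0],[0,0,0,-100,0],[0,0,0,-135,0],[0,0,0,-150,0],[0,0,0,-150,0],[0,0,0,-150,0],[0,0,0,-150,0]]'
python3 - <<'E'
from h import *
np.set_printoptions(precision=4,suppress=True)
k=ctrl.calibration("wrist");a=save('wrist','w5.png');s=save('scene','s5.png');o=ctrl.get_obs();M=R.from_rotvec(o["tool_rot"]).as_matrix()
h=np.array([.4906,.1077])
for kk,n in((k,"wrist"),(ctrl.calibration("scene"),"scene")):
  for z in(.115,.165):
    im=a if n=="wrist" else s
    for dx,dy in((1,1),(1,-1),(-1,-1),(-1,1)):
        v=M@np.array([dx*.015,dy*.015,0]);p=proj(n,[h[0]+v[0],h[1]+v[1],z],kk);cv2.circle(im,tuple(int(round(q)) for q in p),1,(255,0,255),-1)
c=np.hstack([cv2.resize(a[130:290,200:360],(400,400)),cv2.resize(s[100:230,240:370],(400,400),interpolation=cv2.INTER_CUBIC)])
cv2.imwrite("pics/c5.png",c[:,:,::-1].copy())
E
```

```text
t: 9.35
tool_pos: [0.4907, 0.1077, 0.1233]
tool_rot: [2.592, 1.775, 0.0]
contact_force: [1.0, -1.2, -0.8]
opening: 0.0853
t: 10.1
tool_pos: [0.4901, 0.1076, 0.2721]
tool_rot: [-2.591, -1.774, 0.003]
contact_force: [0.5, -0.5, -0.8]
opening: 0.0853
```

View pics/c5.png

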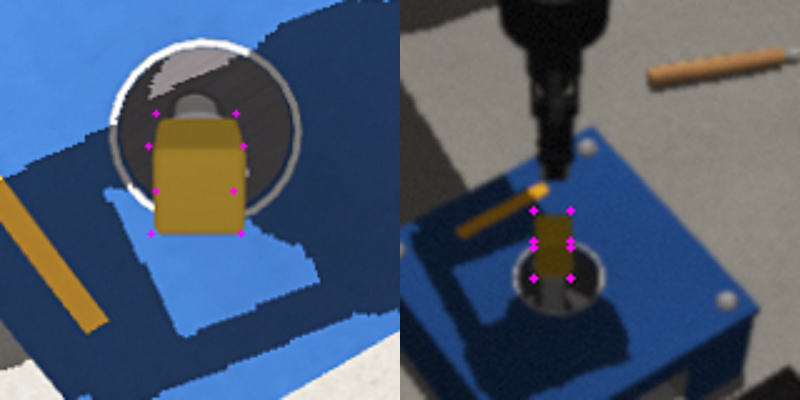

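Crop: the yellow grip stands upright in the window, and its top and bottom edges match the projected "fully home" box within about 1 mm in both cameras. The gripper is well above it, so I'm handing in.

Run:
```python
from h import *
ctrl.get_image("top")
for n in("lock_pin","spare_pin","spray"):print(n,[(d["rect"],d["conf"]) for d in ctrl.boxes_of("top",n)[:1]])
print(ctrl.finish_job(),ctrl.get_obs()["t"])
```

```text
lock_pin []
spare_pin [([404.0, 217.0, 28.2, 18.8], 0.93)]
spray [([69.2, 213.6, 62.3, 32.1], 0.56)]
the job is handed in; nothing more can be done
the job is handed in; nothing more can be done
```

The yellow-gripped pin is in the carriage hole, upright and released, and I handed the job in at about 10 s of the 51 s allowed.

- **Finding the hole:** The hole's mouth showed through the window in both the top and wrist cameras. I lowered the pin straight onto it, so no feeling about was needed.
- **Seating:** The pin went down without resistance until it met the floor at TCP height 0.124 m, which puts the tip at 0.015 m. That is the hole's floor level.
- **Check after release:** In the wrist and scene pictures the grip's edges lay within about 1 mm of where a fully home, upright pin should show.
- **Black pin and bottle:** The last detections put both within about 4 pixels of where they started.
- **Check that failed:** In the last top picture the detector did not find the yellow pin. The arm was probably hiding it, since it was still directly above, but I did not confirm that. That the pin is home rests on the contact reading and the two close pictures.

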